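# Nest the finished turned bowls on the carver's bench

### The arm

A 7-joint arm with a two-finger parallel gripper is mounted at the origin on the work surface. World frame = base frame: x ahead of the robot, y to its left, z up, the work surface at z = 0. Lengths are in m, angles in rad, forces in N, time in s.
With the tool pointing down it reaches from about 0.425 to 0.875 m from the base axis. Payload 4.7 kg.
Tool frame: the origin (TCP) lies midway between the tips of the shut fingers; the grasp point (between the pads) lies 19 mm behind it; z points along the fingers, y is the line along which they close (so a half turn about z gives the same grasp; the last joint's range is limited). The gripper opens to 87 mm and grips with 3 to 60 N. Pads are 19 mm wide; open, the fingers measure 117 mm over their backs; the gripper's body (75 mm by 190 mm) begins 51 mm behind the grasp point.
Start: joints at [-1.322, 0.321, -0.07, 1.45, 0.023, 1.371, -0.057], TCP at [0.151, 0.632, 0.223] pointing down, gripper open.
Joint ranges: [-2.86, 2.86], [-0.3, 2.09], [-1.38, 1.24], [0.06, 2.45], [-1.56, 4.7], [0.09, 2.05], [-2.69, 2.69]. Speed limits (rad/s): [2.57, 2.57, 3.14, 3.14, 3.14, 3.14, 3.14].

### API

Orientations are given as a unit quaternion [w, x, y, z].
In Python, from plant import readout, vision, ctrl gives the robot as it stands. The module is installed in compiled form; this text tells all that it offers.
- The arm moves only by the tool move_arm, never from a script. Its argument "moves" is a list of rows, each an object of numbers: "tx", "ty", "tz": the shift along the tool's x, y, z in cm; "wx", "wy", "wz": the turn, a rotation vector about the tool's x, y, z in degrees; "jaw": the finger opening in cm, from 0 to 8.7. A call has exactly 5 rows; each row shifts and turns the commanded pose from where the row before left it, along the tool's axes as they then stand; what a row does not reach is not made up. A row lasts 1/8 s, in which the tool goes at most 62.5 mm and 10.7 degrees, less where a joint would pass 70% of its speed; a pose out of reach is approached as far as the arm can. A call with a gripper value outside its range is refused whole. The fingers move at their own pace and stop on an object; "newtons" is the grip in N (left out, the last holds). Time passes only in rows, so rows that do not move let the fingers close, or fill a call up. It gives the time, the measured TCP pose, the force, the opening and the grip force at its end, in the units of the state.
- readout.sense(): the state, without advancing time (a new reading comes with each control period).
- vision.grab_frame(name): name is "side" or "top"; returns a dict with "img" (400x640x3 uint8, blue, green, red), "intrinsics" (3x3 intrinsics, pixels), "k1" (the pictures are not rectified: a ray, as slopes to the right and down, at radius r is drawn at 1 + k1 r^2 times it, then the intrinsics apply), "camera_from_world" (4x4, takes a point from world to camera coordinates). Camera axes: x right, y down, z forward; pixel columns grow to the right and rows downward; lengths in m; the calibration is good to about 2 mm. A picture is of the moment at which its call begins. There is no depth.
- ctrl.finish_job(): hands the job in; it is judged then, once.
The state is a dict: "time": time; "joints": joint angles; "dq": joint speeds; "joint_torque": joint torques, N m; "ee_pos": TCP position; "orientation": TCP orientation; "contact_force": force on the tool from outside, world axes, zero at the start; "ft_torque": the same for the moment, N m; "opening": finger opening in m; "gripper_force": force on a finger pad.
Only numpy, scipy, OpenCV 4.12 (cv2) and the standard library are available. Lean on these libraries where they do the work, as an engineer would, in place of code of your own. Each camera call takes 0.05 s, during which the arm holds its last target. There are 200 camera calls.

### The job

Nest the green-tagged set of turned wooden bowls in size order, all upright on the bench: the middle bowl standing flat inside the large one, and the small bowl standing flat inside the middle one. Set each bowl down rather than letting it drop. The bowl of middle size with the red tag is a reject: leave it, and the can, brush and gouge, where they are.

Things in the scene. Friction and masses are not known exactly. Their poses are not given: they have to be found in the camera images.
- large_bowl: Large dark wooden bowl, green tag (painted band round the outside below the rim, disc on the inner floor). Rim diameter 190, height 50, foot diameter 124; wall and floor 8 thick, so the inner floor is 8 above the origin, its flat part about 100 across. Loose, 250 to 490 g. Origin: centre of the underside; z up; round, yaw means nothing.
- middle_bowl: Middle mid-brown wooden bowl, green tag (likewise). Rim diameter 120, height 62, foot 76, outer diameter 112 at height 26; wall and floor 8 thick, inner floor flat part about 56 across. Loose, 110 to 220 g. Can be pinched across its rim wall, one finger inside. Nested, its origin is 8 above the large one's, its rim 20 above the large rim. Origin: centre of the underside, z up.
- small_bowl: Small dark wooden cup-like bowl, green tag (likewise). Rim diameter 54, height 66, foot 36, outer diameter 50 at height 30; wall and floor 8 thick. Loose, 40 to 85 g. Can be gripped across its outside below the rim. Nested, its origin is 8 above the middle one's, its rim 12 above the middle rim. Origin: centre of the underside, z up.
- red_bowl: The reject: same shape, size and wood as the middle bowl, but band and inner disc are red. Must stay where it is. Origin: centre of the underside, z up.
- can: White spray can with a red cap and a red stripe, diameter 52, height 160, standing. Bystander. Origin: centre of the underside.
- brush: Flat paint brush with a yellow handle, 200 long, lying flat along its own x. Bystander. Origin: underside, near its middle.
- gouge: Carving gouge, wooden handle and steel blade, 200 long, 24 thick, lying flat along its own x, blade to +x. Bystander. Origin: underside, near its middle.
Things that resemble listed ones, but are neither listed nor needed, are in the scene too. Leave any turquoise look-alike of the middle_bowl alone. Several things have the shape of the small_bowl; the one meant has the colours described above.

How it is judged:
At the end, for the whole second after the job is handed in: Middle bowl on the large one's floor (4 to 14 mm above its underside, centres within 22 mm), small on the middle one's (same, 18 mm); all three at rest, within 0.12 rad of upright, large on the bench; red bowl, can, brush, gouge within 40 mm of their starts, bowl and can upright (z of middle_bowl in the frame of large_bowl between 0.004 and 0.014 m and horizontal distance between middle_bowl and large_bowl below 0.022 m and z of small_bowl in the frame of middle_bowl between 0.004 and 0.014 m and horizontal distance between small_bowl and middle_bowl below 0.018 m and height (world z) of large_bowl below 0.006 m and angle between each of large_bowl, middle_bowl, small_bowl, red_bowl, can's own z axis and vertical below 0.12 rad and linear speed of each of large_bowl, middle_bowl, small_bowl below 0.03 m/s and distance of each of red_bowl, can, brush, gouge from where it was at the start of the episode below 0.04 m); the robot touches nothing.
It fails at once if a bowl of the set is dropped (falls freely faster than 0.75 m/s, about 30 mm) ((linear speed of large_bowl above 0.75 m/s and contact force between large_bowl and anything else below 0.05 N) or (linear speed of middle_bowl above 0.75 m/s and contact force between middle_bowl and anything else below 0.05 N) or (linear speed of small_bowl above 0.75 m/s and contact force between small_bowl and anything else below 0.05 N)).
It fails at once if the red-tagged bowl is moved more than 40 mm (distance of red_bowl from where it was at the start of the episode above 0.04 m).
It fails at once if the can, brush or gouge is moved more than 40 mm (distance of any of can, brush, gouge from where it was at the start of the episode above 0.04 m).
It also fails if it takes over 54 s, if anything falls off the work surface, if the arm or the gripper's body presses on something with over 40 N, if the wrist force passes 120 N, or if a joint passes its speed limit or range.

## Working session

There is one attempt and no reset: what is moved stays moved. The work goes in short steps, Python scripts to look and compute and a tool call to move; the robot and the scene stay as the last step left them, time stands still between calls to the robot, and variables do not carry over. Pictures are saved under pics/ and viewed, at most 12 in all, crops included, and the job is handed in when it is done.

Besides the shell and the picture viewer there is one more tool, called after "Emit:" by a JSON object that holds its "op" and its "data". move_arm: Moves the arm, as the interface text tells. Its arguments: {"type":"object","properties":{"moves":{"type":"array"},"newtons":{"type":"number"}},"required":["moves"]}

```bash
mkdir -p pics; cat > h.py <<'E'
import numpy as np, cv2
from plant import readout, vision, ctrl
def grab(n):
    f=vision.grab_frame(n); return f
def ray(f,u,v):
    K=np.array(f["intrinsics"]);k=f["k1"];T=np.array(f["camera_from_world"])
    d=cv2.undistortPoints(np.array([[[u,v]]],float),K,np.array([k,0,0,0,0.]))[0,0]
    R=T[:3,:3];o=-R.T@T[:3,3];return o,R.T@np.array([d[0],d[1],1])
def onplane(f,u,v,z):
    o,d=ray(f,u,v);return o+d*(z-o[2])/d[2]
def proj(f,P):
    T=np.array(f["camera_from_world"]);r,_=cv2.Rodrigues(T[:3,:3])
    return cv2.projectPoints(np.array(P,float).reshape(-1,3),r,T[:3,3],np.array(f["intrinsics"],float),np.array([f["k1"],0,0,0,0.]))[0].reshape(-1,2)
E
python3 - <<'E'
from h import *
np.set_printoptions(precision=3,suppress=True)
for n in("top","side"):
    f=grab(n);cv2.imwrite(f"pics/{n}0.png",f["img"]);print(f["k1"],f["intrinsics"]);o,d=ray(f,320,200);print(o,d)
s=readout.sense();print(s["time"],s["ee_pos"],s["orientation"],s["opening"])
E
```

```text
0.014324931808000594 [[485.927   0.    322.71 ]
 [  0.    485.927 189.155]
 [  0.      0.      1.   ]]
[0.536 0.029 1.231] [ 0.027 -0.007 -1.   ]
-0.007712873709860032 [[389.867   0.    317.895]
 [  0.    389.867 200.828]
 [  0.      0.      1.   ]]
[0.473 0.959 0.938] [ 0.12  -0.715 -0.689]
0.1 [0.151 0.632 0.222] [-0.     0.117  0.993 -0.001] 0.08724640892355472
```

View pics/top0.png

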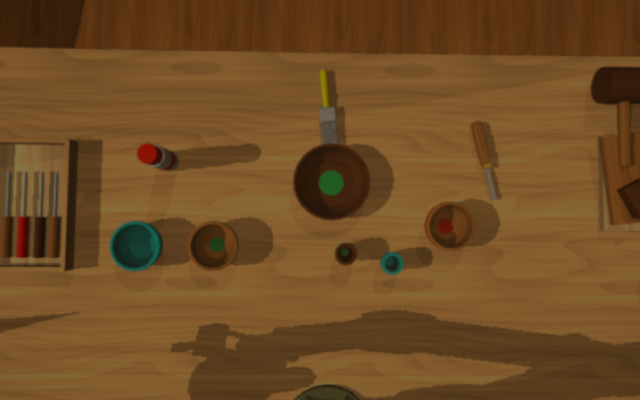

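View pics/side0.png

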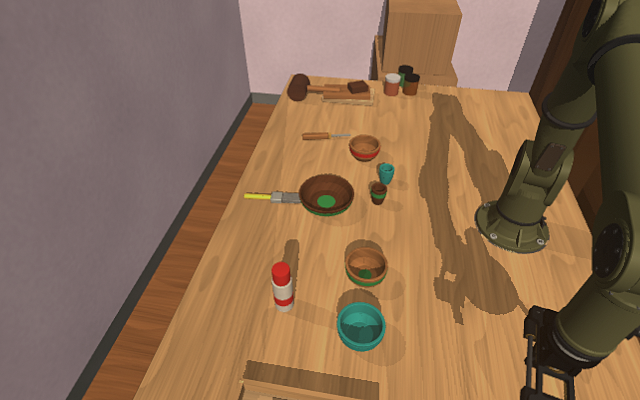

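The pictures show these candidates, by top-view pixel:
- **Middle bowl:** brown with green disc (214,245) is the one I want. Brown with red disc (449,226) is the reject, and the turquoise bowl (136,246) is a decoy.
- **Small bowl:** dark with green (346,253) is the one I want. The turquoise cup (391,264) is a decoy.
- **Large bowl:** (331,182), just beside the brush bristles.

In the side view the three I want are at (366,267), (378,193) and (326,195).

```bash
python3 - <<'E'
from h import *
np.set_printoptions(precision=4,suppress=True)
s=readout.sense()
f=grab("top");g=grab("side")
print("tcp proj",proj(f,s["ee_pos"]),proj(g,s["ee_pos"]))
a=f["img"][225:275,180:260];b=f["img"][225:285,320:410]
a=cv2.resize(a,(400,250),interpolation=3);b=cv2.resize(b,(375,250),interpolation=3)
cc=np.hstack([a,b]);c2=cv2.resize(g["img"][150:300,250:420],(510,450),interpolation=3)
cv=np.zeros((700-100,775,3),np.uint8);cv[:250]=cc;
c2=cv2.resize(g["img"][235:295,335:400],(379,350));cv[250:,:379]=c2
c3=cv2.resize(g["img"][160:220,360:425],(379,350));cv[250:,385:764]=c3
cv2.imwrite("pics/crop.png",cv)
for n,F in(("top",f),("side",g)):
    hsv=cv2.cvtColor(F["img"],cv2.COLOR_BGR2HSV)
    m=cv2.inRange(hsv,(45,90,20),(80,255,255))
    k,l,st,c=cv2.connectedComponentsWithStats(m)
    for i in range(1,k):
        if st[i,4]>8: print(n,st[i],c[i],onplane(F,*c[i],.008))
E
```

```text
tcp proj [[ 13.3986 402.1087]] [[529.343  388.4364]]
top [319 171  24  24 459] [330.5991 182.4553] [ 0.6133 -0.006   0.008 ]
top [113 225  39  43 766] [127.6345 247.9256] [0.4443 0.4973 0.008 ]
top [151 226  11  28  34] [158.2059 239.7941] [0.4651 0.4224 0.008 ]
top [142 239   4   4   9] [143.4444 240.4444] [0.4631 0.4589 0.008 ]
top [210 238  14  13 139] [216.446  244.0935] [0.4558 0.2777 0.008 ]
top [342 249   6   6  26] [344.4231 251.8077] [ 0.4396 -0.0424  0.008 ]
top [112 256   8  10  10] [115.1 260.5] [0.413  0.5271 0.008 ]
top [385 256  15  16 122] [391.123  262.4098] [ 0.4144 -0.1597  0.008 ]
top [387 272   9   2   9] [391.     272.8889] [ 0.3884 -0.1594  0.008 ]
side [399  72   6  15  44] [401.5909  78.6136] [ 0.3721 -0.9691  0.008 ]
side [371 192  15   7  51] [378.0588 195.451 ] [ 0.4381 -0.0621  0.008 ]
side [317 195  18  13 178] [325.7528 200.927 ] [ 0.6144 -0.0038  0.008 ]
side [303 204  48  12  89] [326.2472 212.0449] [0.6043 0.0492 0.008 ]
side [346 270  39  16 103] [363.9126 281.0097] [0.456  0.3033 0.008 ]
side [359 270  12   9  88] [364.6932 273.8182] [0.456  0.2782 0.008 ]
side [368 317  14  25 122] [374.9836 329.4836] [0.4151 0.4469 0.008 ]
side [340 319  24  24 234] [351.2906 331.6538] [0.4744 0.4631 0.008 ]
```

View pics/crop.png

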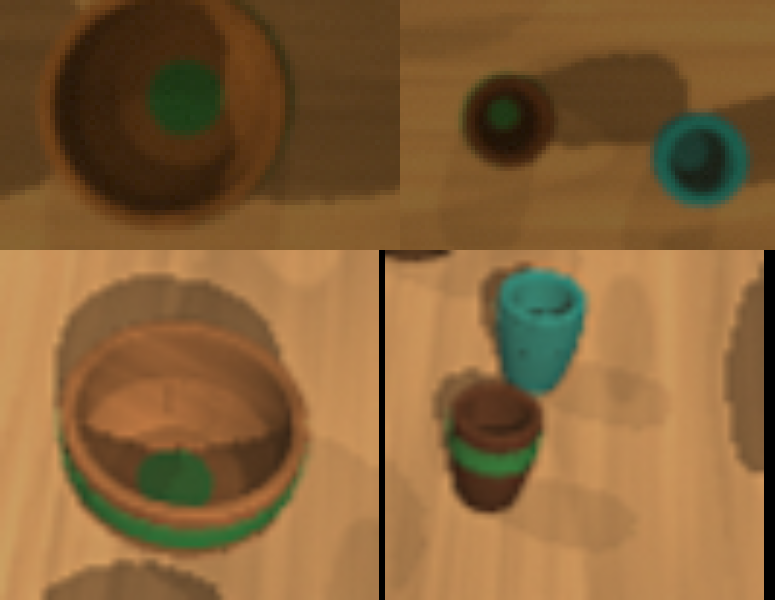

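The crop confirms the choice: brown bowl with green band and disc, and dark cup with green band and disc. Both views agree on the positions to about 2 mm. Next I'll plan the rim pinch on the base-facing side of the middle bowl, with the tool tilted to follow the wall.

```bash
cat > p.py <<'E'
from h import *
from scipy.spatial.transform import Rotation as R, Slerp
import json
def toolR(az,tilt=0):
    "tool y along azimuth az (deg); tool z leans from straight down toward az by tilt deg"
    a,t=np.radians([az,tilt]);e=np.array([np.cos(a),np.sin(a),0]);z=e*np.sin(t)-np.array([0,0,np.cos(t)])
    y=e*np.cos(t)+np.array([0,0,np.sin(t)])
    return R.from_matrix(np.c_[np.cross(y,z),y,z])
def plan(pos,rot,wps):
    "wps: (pos,rot,rows); prints rows as moves, rounded, without accumulating"
    for P,Q,n in wps:
        p0,q0=pos.copy(),rot; S=Slerp([0,1],R.concatenate([q0,Q]))
        out=[]
        for i in range(1,n+1):
            t=p0+(np.array(P)-p0)*i/n; d=np.round(rot.inv().apply(t-pos)*100,1); w=np.round(np.degrees((rot.inv()*S(i/n)).as_rotvec()),0)
            pos=pos+rot.apply(d/100); rot=rot*R.from_rotvec(np.radians(w))
            out.append({k:float(v) for k,v in zip("tx ty tz wx wy wz".split(),[*d,*w]) if v})
        print(*map(json.dumps,out),sep="\n"); print(" -> ",pos.round(4),"err",((np.array(P)-pos)*1000).round(1))
    return pos,rot
def cur():
    s=readout.sense();o=s["orientation"];return np.array(s["ee_pos"]),R.from_quat([o[1],o[2],o[3],o[0]])
E
python3 - <<'E'
from p import *
c=np.array([.456,.278,0]);az=np.degrees(np.arctan2(c[1],c[0]));e=c/np.linalg.norm(c)
Q=toolR(az,6);g=c-.055*e+[0,0,.054];T=g+.019*Q.apply([0,0,1]);print(az,T)
p,q=cur()
plan(p,q,[(T-.11*Q.apply([0,0,1]),Q,10),(T,Q,5)])
f=grab("top");print(onplane(f,345.9,253.8,.066),onplane(f,213.5,245.5,.062),onplane(f,331.5,181.5,.05))
E
```

```text
31.36853693614707 [0.41073473 0.25040407 0.03510408]
{"tx": -3.3, "ty": -3.2, "tz": 0.8, "wx": -1.0, "wz": 5.0}
{"tx": -3.6, "ty": -2.9, "tz": 0.7, "wz": 4.0}
{"tx": -3.8, "ty": -2.6, "tz": 0.7, "wx": -1.0, "wy": -1.0, "wz": 5.0}
{"tx": -4.0, "ty": -2.3, "tz": 0.8, "wz": 4.0}
{"tx": -4.2, "ty": -2.1, "tz": 0.7, "wx": -1.0, "wz": 5.0}
{"tx": -4.3, "ty": -1.6, "tz": 0.7, "wz": 4.0}
{"tx": -4.4, "ty": -1.4, "tz": 0.8, "wx": -1.0, "wy": -1.0, "wz": 5.0}
{"tx": -4.5, "ty": -1.0, "tz": 0.7, "wx": -1.0, "wz": 4.0}
{"tx": -4.5, "ty": -0.7, "tz": 0.8, "wz": 5.0}
{"tx": -4.6, "ty": -0.3, "tz": 0.8, "wx": -1.0, "wz": 4.0}
 ->  [0.4006 0.2446 0.144 ] err [ 0.3 -0.1  0.5]
{"tz": 2.2}
{"tz": 2.2}
{"tx": -0.1, "tz": 2.2}
{"tz": 2.2}
{"tz": 2.2}
 ->  [0.4109 0.2504 0.0347] err [-0.2  0.   0.4]
[ 0.43951291 -0.04258065  0.066     ] [0.45587927 0.27360334 0.062     ] [ 0.61303419 -0.0069692   0.05      ]
```

Emit:
{"op": "move_arm", "data": {"moves": [{"tx": -3.3, "ty": -3.2, "tz": 0.8, "wx": -1, "wz": 5, "jaw": 8.7}, {"tx": -3.6, "ty": -2.9, "tz": 0.7, "wz": 4, "jaw": 4}, {"tx": -3.8, "ty": -2.6, "tz": 0.7, "wx": -1, "wy": -1, "wz": 5, "jaw": 4}, {"tx": -4.0, "ty": -2.3, "tz": 0.8, "wz": 4, "jaw": 4}, {"tx": -4.2, "ty": -2.1, "tz": 0.7, "wx": -1, "wz": 5, "jaw": 4}]}}

```text
invalid input
```

Emit:
{"op": "move_arm", "data": {"moves": [{"tx": -4.3, "ty": -1.6, "tz": 0.7, "wz": 4, "jaw": 4}, {"tx": -4.4, "ty": -1.4, "tz": 0.8, "wx": -1, "wy": -1, "wz": 5, "jaw": 4}, {"tx": -4.5, "ty": -1.0, "tz": 0.7, "wx": -1, "wz": 4, "jaw": 4}, {"tx": -4.5, "ty": -0.7, "tz": 0.8, "wz": 5, "jaw": 4}, {"tx": -4.6, "ty": -0.3, "tz": 0.8, "wx": -1, "wz": 4, "jaw": 4}]}}

```text
invalid input
```

Emit:
{"op": "move_arm", "data": {"moves": [{"jaw": 4}, {"jaw": 4}, {"jaw": 4}, {"jaw": 4}, {"jaw": 4}]}}

```text
invalid input
```

```bash
python3 - <<'E'
from p import *
c=np.array([.456,.277,0]);az=np.degrees(np.arctan2(c[1],c[0]));e=c/np.linalg.norm(c)
Q=toolR(az,6);g=c-.055*e+[0,0,.054];T=g+.019*Q.apply([0,0,1])
p,q=cur();print(p,readout.sense()["opening"],q.as_matrix().round(3))
plan(p,q,[(T,Q,5)])
f=grab("side");cv2.imwrite("pics/s1.png",cv2.resize(f["img"][150:400,240:640],(800,500)))
print(((proj(f,[p,T])-[240,150])*2))
E
```

```text
[0.15120399 0.63191223 0.2220519 ] 0.08702926594987252 [[-0.973  0.233 -0.   ]
 [ 0.233  0.973 -0.001]
 [-0.    -0.001 -1.   ]]
{"tx": -6.8, "ty": -6.2, "tz": 3.7, "wx": -1.0, "wz": 9.0}
{"tx": -7.8, "ty": -5.2, "tz": 3.7, "wx": -1.0, "wy": -1.0, "wz": 9.0}
{"tx": -8.3, "ty": -3.9, "tz": 3.7, "wx": -1.0, "wz": 9.0}
{"tx": -8.9, "ty": -2.7, "tz": 3.6, "wx": -2.0, "wy": -1.0, "wz": 9.0}
{"tx": -9.2, "ty": -1.3, "tz": 3.8, "wx": -1.0, "wz": 9.0}
 ->  [0.4113 0.2494 0.035 ] err [-0.6  0.1  0.1]
[[578.92956864 476.94296342]
 [284.08608008 224.58750874]]
```

View pics/s1.png

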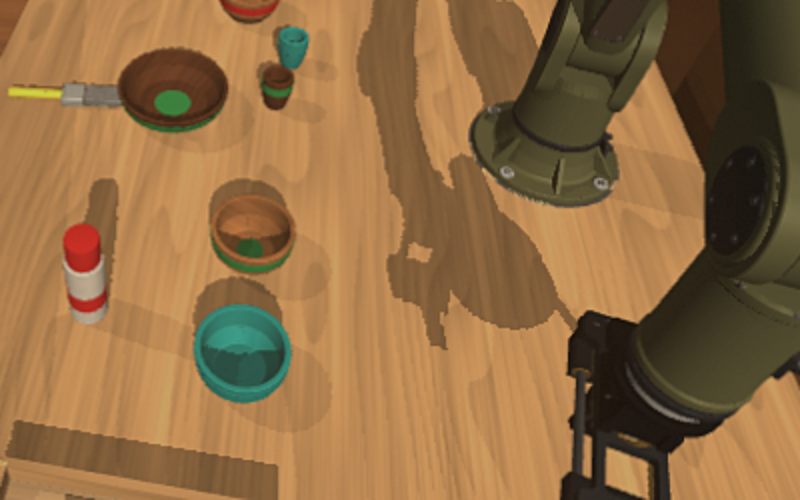

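The picture shows the arm and scene unchanged, with the gripper near crop (580,470). The calls were refused as malformed, so I'll retry with every key written out.

Emit:
{"op": "move_arm", "data": {"moves": [{"tx": -3.3, "ty": -3.2, "tz": 0.8, "wx": -1, "wy": 0, "wz": 5, "jaw": 8.7}, {"tx": -3.6, "ty": -2.9, "tz": 0.7, "wx": 0, "wy": 0, "wz": 4, "jaw": 4}, {"tx": -3.8, "ty": -2.6, "tz": 0.7, "wx": -1, "wy": -1, "wz": 5, "jaw": 4}, {"tx": -4.0, "ty": -2.3, "tz": 0.8, "wx": 0, "wy": 0, "wz": 4, "jaw": 4}, {"tx": -4.2, "ty": -2.1, "tz": 0.7, "wx": -1, "wy": 0, "wz": 5, "jaw": 4}], "newtons": 30}}

```text
time: 0.92
ee_pos: [0.2771, 0.4367, 0.1838]
orientation: [0.012, 0.314, 0.949, 0.025]
contact_force: [1.5, -0.7, 0.6]
opening: 0.0548
gripper_force: 0.0
```

Emit:
{"op": "move_arm", "data": {"moves": [{"tx": -4.3, "ty": -1.6, "tz": 0.7, "wx": 0, "wy": 0, "wz": 4, "jaw": 4}, {"tx": -4.4, "ty": -1.4, "tz": 0.8, "wx": -1, "wy": -1, "wz": 5, "jaw": 4}, {"tx": -4.5, "ty": -1.0, "tz": 0.7, "wx": -1, "wy": 0, "wz": 4, "jaw": 4}, {"tx": -4.5, "ty": -0.7, "tz": 0.8, "wx": 0, "wy": 0, "wz": 5, "jaw": 4}, {"tx": -4.6, "ty": -0.3, "tz": 0.8, "wx": -1, "wy": 0, "wz": 4, "jaw": 4}]}}

```text
time: 1.55
ee_pos: [0.4016, 0.2438, 0.1444]
orientation: [0.024, 0.489, 0.871, 0.05]
contact_force: [0.3, 0.6, -0.5]
opening: 0.0402
gripper_force: 0.0
```

Emit:
{"op": "move_arm", "data": {"moves": [{"tx": 0, "ty": 0, "tz": 0, "wx": 0, "wy": 0, "wz": 0, "jaw": 4}, {"tx": 0, "ty": 0, "tz": 0, "wx": 0, "wy": 0, "wz": 0, "jaw": 4}, {"tx": 0, "ty": 0, "tz": 0, "wx": 0, "wy": 0, "wz": 0, "jaw": 4}, {"tx": 0, "ty": 0, "tz": 0, "wx": 0, "wy": 0, "wz": 0, "jaw": 4}, {"tx": 0, "ty": 0, "tz": 0, "wx": 0, "wy": 0, "wz": 0, "jaw": 4}]}}

```text
time: 2.17
ee_pos: [0.4004, 0.2456, 0.1443]
orientation: [0.024, 0.487, 0.872, 0.049]
contact_force: [0.4, 0.1, -0.1]
opening: 0.0399
gripper_force: 0.0
```

```bash
python3 - <<'E'
from p import *
c=np.array([.456,.277,0]);az=np.degrees(np.arctan2(c[1],c[0]));e=c/np.linalg.norm(c)
Q=toolR(az,6);g=c-.055*e+[0,0,.054];T=g+.019*Q.apply([0,0,1])
p,q=cur();print(p,readout.sense()["opening"],q.as_matrix().round(3))
plan(p,q,[(T,Q,5)])
f=grab("side");cv2.imwrite("pics/s2.png",cv2.resize(f["img"][150:350,270:530],(780,600)))
print(((proj(f,[p,T])-[270,150])*3))
E
```

```text
[0.40039902 0.24555952 0.14434526] 0.03987294427272651 [[-0.524  0.847  0.09 ]
 [ 0.852  0.521  0.062]
 [ 0.006  0.109 -0.994]]
{"tx": -0.1, "tz": 2.2}
{"tz": 2.2}
{"tx": -0.1, "ty": -0.1, "tz": 2.2}
{"tz": 2.2}
{"tx": -0.1, "tz": 2.2}
 ->  [0.411  0.2493 0.0349] err [-0.3  0.2  0.2]
[[361.55201649 260.10552595]
 [336.12912012 336.8812631 ]]
```

View pics/s2.png

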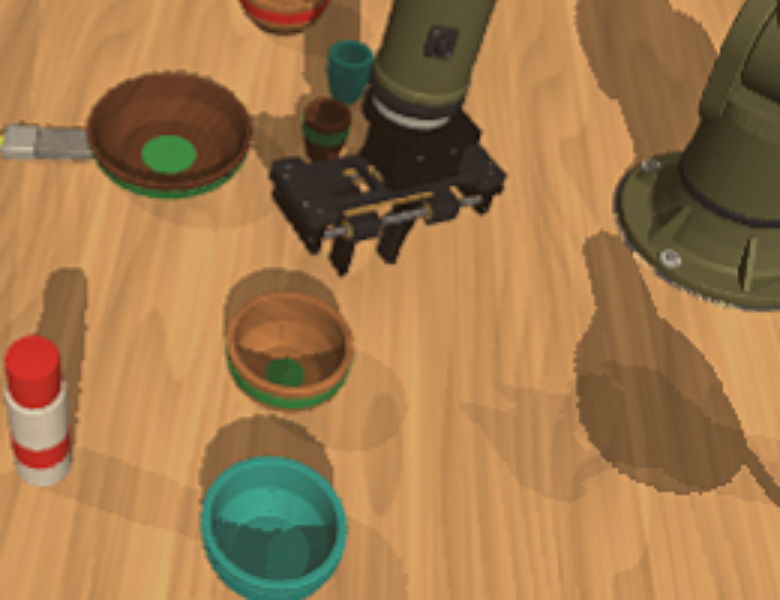

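The fingertips, at crop (342,268) and (385,262), line up along the bowl's radius. The planned grasp point projects to (336,337), on the base-side rim. Descending.

Emit:
{"op": "move_arm", "data": {"moves": [{"tx": -0.1, "ty": 0, "tz": 2.2, "wx": 0, "wy": 0, "wz": 0, "jaw": 4}, {"tx": 0, "ty": 0, "tz": 2.2, "wx": 0, "wy": 0, "wz": 0, "jaw": 4}, {"tx": -0.1, "ty": -0.1, "tz": 2.2, "wx": 0, "wy": 0, "wz": 0, "jaw": 4}, {"tx": 0, "ty": 0, "tz": 2.2, "wx": 0, "wy": 0, "wz": 0, "jaw": 4}, {"tx": -0.1, "ty": 0, "tz": 2.2, "wx": 0, "wy": 0, "wz": 0, "jaw": 4}]}}

```text
time: 2.85
ee_pos: [0.4113, 0.249, 0.0342]
orientation: [0.024, 0.488, 0.871, 0.049]
contact_force: [-0.5, 0.1, -0.1]
opening: 0.0399
gripper_force: 0.0
```

Emit:
{"op": "move_arm", "data": {"moves": [{"tx": 0, "ty": 0, "tz": 0, "wx": 0, "wy": 0, "wz": 0, "jaw": 3}, {"tx": 0, "ty": 0, "tz": 0, "wx": 0, "wy": 0, "wz": 0, "jaw": 2}, {"tx": 0, "ty": 0, "tz": 0, "wx": 0, "wy": 0, "wz": 0, "jaw": 1.4}, {"tx": 0, "ty": 0, "tz": 0, "wx": 0, "wy": 0, "wz": 0, "jaw": 0.8}, {"tx": 0, "ty": 0, "tz": 0, "wx": 0, "wy": 0, "wz": 0, "jaw": 0.3}], "newtons": 30}}

```text
time: 3.48
ee_pos: [0.4119, 0.2493, 0.0356]
orientation: [0.024, 0.488, 0.871, 0.05]
contact_force: [-0.9, -0.0, 1.8]
opening: 0.0078
gripper_force: 29.9
```

Emit:
{"op": "move_arm", "data": {"moves": [{"tx": 0, "ty": 0, "tz": 0, "wx": 0, "wy": 0, "wz": 0, "jaw": 0}, {"tx": 0, "ty": 0, "tz": 0, "wx": 0, "wy": 0, "wz": 0, "jaw": 0}, {"tx": 0, "ty": 0, "tz": 0, "wx": 0, "wy": 0, "wz": 0, "jaw": 0}, {"tx": 0, "ty": 0, "tz": 0, "wx": 0, "wy": 0, "wz": 0, "jaw": 0}, {"tx": 0, "ty": 0, "tz": 0, "wx": 0, "wy": 0, "wz": 0, "jaw": 0}]}}

```text
time: 4.1
ee_pos: [0.4119, 0.2493, 0.0356]
orientation: [0.024, 0.488, 0.871, 0.05]
contact_force: [-1.4, 0.2, 5.3]
opening: 0.0081
gripper_force: 29.9
```

Emit:
{"op": "move_arm", "data": {"moves": [{"tx": 0, "ty": 0.1, "tz": -0.5, "wx": 0, "wy": 0, "wz": 0, "jaw": 0}, {"tx": 0, "ty": 0.1, "tz": -1, "wx": 0, "wy": 0, "wz": 0, "jaw": 0}, {"tx": 0, "ty": 0.2, "tz": -2, "wx": 0, "wy": 0, "wz": 0, "jaw": 0}, {"tx": 0, "ty": 0.3, "tz": -3, "wx": 0, "wy": 0, "wz": 0, "jaw": 0}, {"tx": 0, "ty": 0.3, "tz": -3, "wx": 0, "wy": 0, "wz": 0, "jaw": 0}], "newtons": 45}}

```text
time: 4.72
ee_pos: [0.4106, 0.2474, 0.1311]
orientation: [0.024, 0.488, 0.871, 0.048]
contact_force: [-0.3, -0.0, -1.2]
opening: 0.0077
gripper_force: 44.9
```

```bash
python3 - <<'E'
from p import *
p,q=cur();print(p,readout.sense()["opening"],q.as_matrix().round(3))
# bowl centre in tool frame (horizontal offset), from grip: centre = grasp + .055 e
c0=np.array([.456,.277]);az0=np.degrees(np.arctan2(c0[1],c0[0]))
L=np.array([.6138,-.005,0]);az1=np.degrees(np.arctan2(L[1],L[0]))
Rz=R.from_euler("z",az1-az0,degrees=True)
Q=Rz*q; off=np.r_[c0-np.array([.4119,.2493]),0]
T=L-Rz.apply(off);T[2]=p[2]
mid=(np.linalg.norm((p+T)[:2])/2)
plan(p,q,[(T,Q,10)])
f=grab("side");cv2.imwrite("pics/s3.png",cv2.resize(f["img"][130:330,270:530],(780,600)))
E
```

```text
[0.41057989 0.24741034 0.13109527] 0.007741797300880547 [[-0.523  0.848  0.089]
 [ 0.852  0.519  0.061]
 [ 0.006  0.107 -0.994]]
{"tx": -2.9, "wz": 3.0}
{"tx": -3.0, "ty": 0.1, "wy": -1.0, "wz": 3.0}
{"tx": -2.9, "ty": 0.3, "wz": 3.0}
{"tx": -2.9, "ty": 0.4, "wz": 4.0}
{"tx": -2.9, "ty": 0.6, "tz": 0.1, "wy": -1.0, "wz": 3.0}
{"tx": -2.8, "ty": 0.8, "wz": 3.0}
{"tx": -2.8, "ty": 1.0, "tz": 0.1, "wz": 3.0}
{"tx": -2.8, "ty": 1.0, "tz": 0.1, "wy": -1.0, "wz": 3.0}
{"tx": -2.7, "ty": 1.2, "tz": 0.1, "wz": 3.0}
{"tx": -2.6, "ty": 1.4, "tz": 0.2, "wz": 4.0}
 ->  [ 0.5618 -0.0056  0.1306] err [-0.1  0.3  0.5]
```

View pics/s3.png

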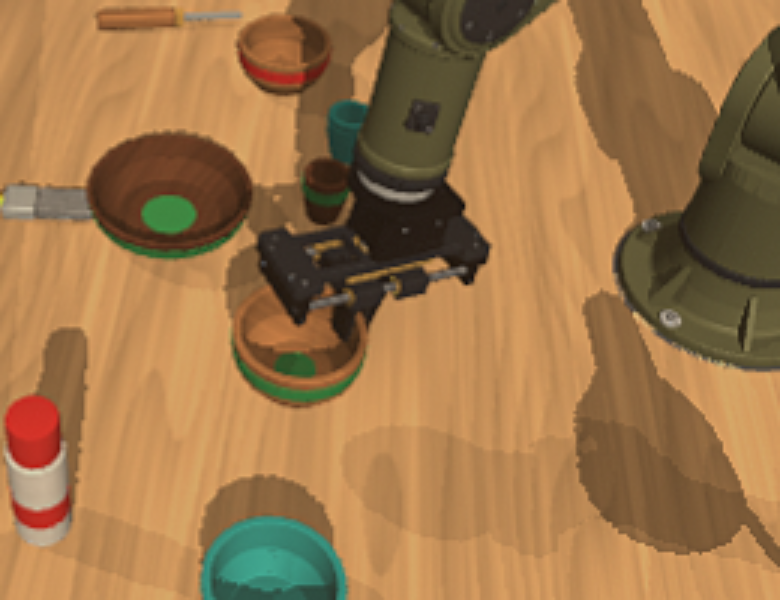

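The bowl hangs near level, rim centre at about crop (299,345), with the large bowl clear at (170,190). Carrying it across.

Emit:
{"op": "move_arm", "data": {"moves": [{"tx": -2.9, "ty": 0, "tz": 0, "wx": 0, "wy": 0, "wz": 3, "jaw": 0}, {"tx": -3, "ty": 0.1, "tz": 0, "wx": 0, "wy": -1, "wz": 3, "jaw": 0}, {"tx": -2.9, "ty": 0.3, "tz": 0, "wx": 0, "wy": 0, "wz": 3, "jaw": 0}, {"tx": -2.9, "ty": 0.4, "tz": 0, "wx": 0, "wy": 0, "wz": 4, "jaw": 0}, {"tx": -2.9, "ty": 0.6, "tz": 0.1, "wx": 0, "wy": -1, "wz": 3, "jaw": 0}]}}

```text
time: 5.4
ee_pos: [0.4876, 0.119, 0.1296]
orientation: [0.032, 0.607, 0.793, 0.043]
contact_force: [0.9, 0.3, -1.9]
opening: 0.0075
gripper_force: 44.9
```

Emit:
{"op": "move_arm", "data": {"moves": [{"tx": -2.8, "ty": 0.8, "tz": 0, "wx": 0, "wy": 0, "wz": 3, "jaw": 0}, {"tx": -2.8, "ty": 1, "tz": 0.1, "wx": 0, "wy": 0, "wz": 3, "jaw": 0}, {"tx": -2.8, "ty": 1, "tz": 0.1, "wx": 0, "wy": -1, "wz": 3, "jaw": 0}, {"tx": -2.7, "ty": 1.2, "tz": 0.1, "wx": 0, "wy": 0, "wz": 3, "jaw": 0}, {"tx": -2.6, "ty": 1.4, "tz": 0.2, "wx": 0, "wy": 0, "wz": 4, "jaw": 0}]}}

```text
time: 6.02
ee_pos: [0.5635, -0.0065, 0.1298]
orientation: [0.033, 0.711, 0.701, 0.042]
contact_force: [0.5, 0.2, -2.0]
opening: 0.0079
gripper_force: 44.9
```

Emit:
{"op": "move_arm", "data": {"moves": [{"tx": 0, "ty": 0, "tz": 0, "wx": 0, "wy": 0, "wz": 0, "jaw": 0}, {"tx": 0, "ty": 0, "tz": 0, "wx": 0, "wy": 0, "wz": 0, "jaw": 0}, {"tx": 0, "ty": 0, "tz": 0, "wx": 0, "wy": 0, "wz": 0, "jaw": 0}, {"tx": 0, "ty": 0, "tz": 0, "wx": 0, "wy": 0, "wz": 0, "jaw": 0}, {"tx": 0, "ty": 0, "tz": 0, "wx": 0, "wy": 0, "wz": 0, "jaw": 0}]}}

```text
time: 6.65
ee_pos: [0.5625, -0.0044, 0.1299]
orientation: [0.033, 0.71, 0.702, 0.042]
contact_force: [0.5, 0.7, -2.3]
opening: 0.0077
gripper_force: 44.9
```

```bash
python3 - <<'E'
from p import *
p,q=cur();print(p,readout.sense()["opening"],q.as_matrix().round(3))
f=grab("side");g=grab("top");
for F in(f,g):
    hsv=cv2.cvtColor(F["img"],cv2.COLOR_BGR2HSV);m=cv2.inRange(hsv,(45,90,20),(80,255,255))
    k,l,st,c=cv2.connectedComponentsWithStats(m)
    for i in range(1,k):
        if st[i,4]>15 and 260<c[i][0]<400: print(st[i],c[i].round(1),"z.105:",onplane(F,*c[i],.105).round(4))
cv2.imwrite("pics/s4.png",np.hstack([cv2.resize(f["img"][100:250,250:420],(397,350)),cv2.resize(g["img"][110:260,250:420],(397,350))]))
# expected rim circle at this pose
E
```

```text
[ 0.56246502 -0.00442686  0.1299163 ] 0.007701046938135996 [[ 0.01   0.994  0.105]
 [ 1.    -0.011  0.013]
 [ 0.014  0.105 -0.994]]
[309 175  35  11 113] [326.  181.5] z.105: [0.6134 0.0061 0.105 ]
[371 192  15   7  52] [377.9 195.4] z.105: [0.4422 0.0442 0.105 ]
[317 195  18  13 179] [325.8 200.9] z.105: [0.5997 0.0965 0.105 ]
[303 205  47  11  88] [326.  212.1] z.105: [0.5914 0.1447 0.105 ]
[341 317  41  26 425] [360. 331.] z.105: [0.4549 0.5098 0.105 ]
[326 174  13  14 158] [331.8 179.9] z.105: [ 0.6132 -0.006   0.105 ]
[385 256  14  16  90] [392.3 263.4] z.105: [ 0.4217 -0.1474  0.105 ]
```

View pics/s4.png

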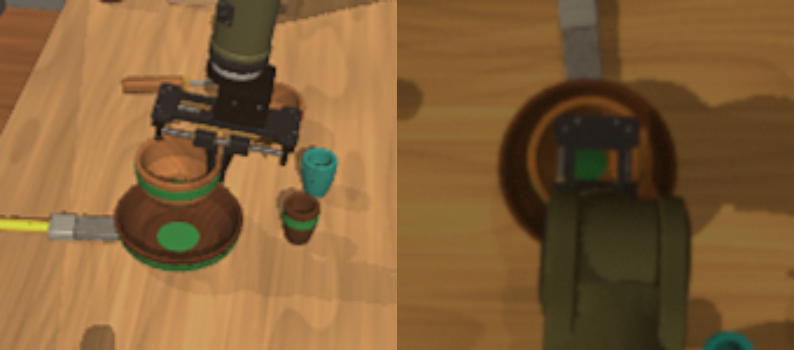

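Top crop: the held bowl's disc (590,165) sits over the large bowl. It measures (0.613,-0.006), which matches the large bowl's centre. Lowering about 86 mm, slowly at the end.

Emit:
{"op": "move_arm", "data": {"moves": [{"tx": 0, "ty": -0.2, "tz": 2, "wx": 0, "wy": 0, "wz": 0, "jaw": 0}, {"tx": 0, "ty": -0.2, "tz": 2, "wx": 0, "wy": 0, "wz": 0, "jaw": 0}, {"tx": 0, "ty": -0.2, "tz": 2, "wx": 0, "wy": 0, "wz": 0, "jaw": 0}, {"tx": -0.1, "ty": -0.2, "tz": 1.5, "wx": 0, "wy": 0, "wz": 0, "jaw": 0}, {"tx": 0, "ty": -0.1, "tz": 0.5, "wx": 0, "wy": 0, "wz": 0, "jaw": 0}]}}

```text
time: 7.38
ee_pos: [0.5613, -0.005, 0.0484]
orientation: [0.032, 0.71, 0.702, 0.041]
contact_force: [0.2, -0.4, -1.4]
opening: 0.0078
gripper_force: 44.9
```

Emit:
{"op": "move_arm", "data": {"moves": [{"tx": 0, "ty": 0, "tz": 0.2, "wx": 0, "wy": 0, "wz": 0, "jaw": 0}, {"tx": 0, "ty": 0, "tz": 0.2, "wx": 0, "wy": 0, "wz": 0, "jaw": 0}, {"tx": 0, "ty": 0, "tz": 0, "wx": 0, "wy": 0, "wz": 0, "jaw": 0}, {"tx": 0, "ty": 0, "tz": 0, "wx": 0, "wy": 0, "wz": 0, "jaw": 0}, {"tx": 0, "ty": 0, "tz": 0, "wx": 0, "wy": 0, "wz": 0, "jaw": 0}]}}

```text
time: 8.0
ee_pos: [0.5626, -0.0048, 0.0456]
orientation: [0.033, 0.71, 0.702, 0.042]
contact_force: [0.0, 0.3, -2.2]
opening: 0.0077
gripper_force: 44.9
```

Expected contact is at TCP z of about 0.0436, so I'll go on in 1 mm steps.

Emit:
{"op": "move_arm", "data": {"moves": [{"tx": 0, "ty": 0, "tz": 0.1, "wx": 0, "wy": 0, "wz": 0, "jaw": 0}, {"tx": 0, "ty": 0, "tz": 0.1, "wx": 0, "wy": 0, "wz": 0, "jaw": 0}, {"tx": 0, "ty": 0, "tz": 0.1, "wx": 0, "wy": 0, "wz": 0, "jaw": 0}, {"tx": 0, "ty": 0, "tz": 0, "wx": 0, "wy": 0, "wz": 0, "jaw": 0}, {"tx": 0, "ty": 0, "tz": 0, "wx": 0, "wy": 0, "wz": 0, "jaw": 0}]}}

```text
time: 8.62
ee_pos: [0.5628, -0.0044, 0.0438]
orientation: [0.032, 0.71, 0.702, 0.042]
contact_force: [-7.3, 1.5, 12.0]
opening: 0.0073
gripper_force: 45.0
```

Emit:
{"op": "move_arm", "data": {"moves": [{"tx": 0, "ty": 0, "tz": 0, "wx": 0, "wy": 0, "wz": 0, "jaw": 0.9}, {"tx": 0, "ty": 0, "tz": 0, "wx": 0, "wy": 0, "wz": 0, "jaw": 1.1}, {"tx": 0, "ty": 0, "tz": 0, "wx": 0, "wy": 0, "wz": 0, "jaw": 1.3}, {"tx": 0, "ty": 0, "tz": 0, "wx": 0, "wy": 0, "wz": 0, "jaw": 1.5}, {"tx": 0, "ty": 0, "tz": 0, "wx": 0, "wy": 0, "wz": 0, "jaw": 1.5}], "newtons": 20}}

```text
time: 9.25
ee_pos: [0.5627, -0.0048, 0.0423]
orientation: [0.033, 0.71, 0.702, 0.042]
contact_force: [0.5, 0.5, -0.2]
opening: 0.0147
gripper_force: 0.0
```

Emit:
{"op": "move_arm", "data": {"moves": [{"tx": 0, "ty": 0, "tz": -0.5, "wx": 0, "wy": 0, "wz": 0, "jaw": 1.6}, {"tx": 0, "ty": 0, "tz": -1, "wx": 0, "wy": 0, "wz": 0, "jaw": 2}, {"tx": 0, "ty": 0, "tz": -2, "wx": 0, "wy": 0, "wz": 0, "jaw": 3}, {"tx": 0, "ty": 0, "tz": -3, "wx": 0, "wy": 0, "wz": 0, "jaw": 4}, {"tx": 0, "ty": 0, "tz": -4, "wx": 0, "wy": 0, "wz": 0, "jaw": 6}]}}

```text
time: 9.88
ee_pos: [0.551, -0.0062, 0.1478]
orientation: [0.032, 0.71, 0.702, 0.041]
contact_force: [1.0, 0.7, 0.1]
opening: 0.0424
gripper_force: 0.0
```

```bash
python3 - <<'E'
from p import *
p,q=cur();print(p,readout.sense()["opening"],q.as_matrix().round(3))
# small bowl: grip with tool y along azimuth 90 (cup), TCP 8 mm.. grasp at z .048 
S=np.array([.4395,-.0425,0]);Q=toolR(0,0)
f=grab("side");g=grab("top")
print("small cup axis proj side",proj(f,[S+[0,0,.066],S+[0,0,0]]),"top",proj(g,[S+[0,0,.066]]))
T=S+[0,0,.046-.019]
plan(p,q,[(T+[0,0,.11],Q,5),(T,Q,5)])
for F in(f,g):
    hsv=cv2.cvtColor(F["img"],cv2.COLOR_BGR2HSV);m=cv2.inRange(hsv,(45,90,20),(80,255,255))
    k,l,st,c=cv2.connectedComponentsWithStats(m)
    for i in range(1,k):
        if st[i,4]>8 and 260<c[i][0]<400: print(st[i],c[i].round(1),"z.016:",onplane(F,*c[i],.016).round(4))
cv2.imwrite("pics/s5.png",np.hstack([cv2.resize(f["img"][100:250,250:420],(397,350)),cv2.resize(g["img"][130:280,250:420],(397,350))]))
E
```

```text
[ 0.55101031 -0.00621918  0.1477705 ] 0.04240857665189577 [[ 0.011  0.995  0.104]
 [ 1.    -0.012  0.012]
 [ 0.013  0.104 -0.994]]
small cup axis proj side [[379.09963524 186.68015903]
 [377.08270928 200.86093833]] top [[345.86618022 253.80510322]]
{"tx": -0.8, "ty": -2.2, "wx": 1.0}
{"tx": -0.7, "ty": -2.3, "wx": 1.0}
{"tx": -0.8, "ty": -2.2, "wx": 2.0}
{"tx": -0.7, "ty": -2.2, "tz": 0.2, "wx": 1.0, "wy": -1.0, "wz": -1.0}
{"tx": -0.7, "ty": -2.3, "tz": 0.1, "wx": 1.0}
 ->  [ 0.4391 -0.0423  0.1375] err [ 0.4 -0.2 -0.5]
{"tz": 2.2}
{"tz": 2.2}
{"tz": 2.2}
{"tz": 2.2}
{"tz": 2.2}
 ->  [ 0.4391 -0.0428  0.0275] err [ 0.4  0.3 -0.5]
[371 192  15   7  52] [377.9 195.4] z.016: [ 0.4389 -0.0536  0.016 ]
[309 195  34  11  88] [325.9 201.4] z.016: [0.6123 0.0067 0.016 ]
[321 196   9   3  15] [325.3 197.3] z.016: [ 0.6177 -0.0133  0.016 ]
[303 205  47  11  88] [326.  212.1] z.016: [0.604  0.0576 0.016 ]
[340 316  42  27 442] [360.1 331.3] z.016: [0.4526 0.4628 0.016 ]
[327 177  11   5  43] [332.1 179.2] z.016: [ 0.621  -0.0094  0.016 ]
[385 256  14  16  90] [392.1 263.5] z.016: [ 0.4127 -0.1608  0.016 ]
[387 272   9   2   9] [391.  272.9] z.016: [ 0.3893 -0.1582  0.016 ]
```

View pics/s5.png

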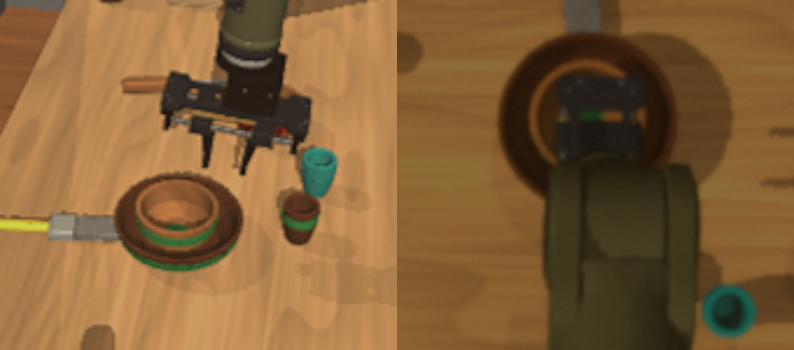

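The middle bowl sits level inside the large one, with its band visible at left crop (178,235). Next is the small cup at (0.4395,-0.0425), whose predicted pixel, top (346,254), matches the first picture.

Emit:
{"op": "move_arm", "data": {"moves": [{"tx": -0.8, "ty": -2.2, "tz": 0, "wx": 1, "wy": 0, "wz": 0, "jaw": 7.5}, {"tx": -0.7, "ty": -2.3, "tz": 0, "wx": 1, "wy": 0, "wz": 0, "jaw": 7.5}, {"tx": -0.8, "ty": -2.2, "tz": 0, "wx": 2, "wy": 0, "wz": 0, "jaw": 7.5}, {"tx": -0.7, "ty": -2.2, "tz": 0.2, "wx": 1, "wy": -1, "wz": -1, "jaw": 7.5}, {"tx": -0.7, "ty": -2.3, "tz": 0.1, "wx": 1, "wy": 0, "wz": 0, "jaw": 7.5}]}}

```text
time: 10.6
ee_pos: [0.4388, -0.0424, 0.1363]
orientation: [0.001, 0.705, 0.71, -0.002]
contact_force: [-0.8, 0.3, 0.2]
opening: 0.0749
gripper_force: 0.0
```

Emit:
{"op": "move_arm", "data": {"moves": [{"tx": 0, "ty": 0, "tz": 0, "wx": 0, "wy": 0, "wz": 0, "jaw": 7.5}, {"tx": 0, "ty": 0, "tz": 0, "wx": 0, "wy": 0, "wz": 0, "jaw": 7.5}, {"tx": 0, "ty": 0, "tz": 0.5, "wx": 0, "wy": 0, "wz": 0, "jaw": 7.5}, {"tx": 0, "ty": 0, "tz": 0.5, "wx": 0, "wy": 0, "wz": 0, "jaw": 7.5}, {"tx": 0, "ty": 0, "tz": 0, "wx": 0, "wy": 0, "wz": 0, "jaw": 7.5}]}}

```text
time: 11.22
ee_pos: [0.4394, -0.0422, 0.1256]
orientation: [0.001, 0.705, 0.709, -0.002]
contact_force: [-0.6, -0.2, -0.2]
opening: 0.0749
gripper_force: 0.0
```

```bash
python3 - <<'E'
from p import *
p,q=cur();print(p,readout.sense()["opening"],q.as_matrix().round(3))
S=np.array([.4395,-.0425,0]);Q=toolR(0,0)
plan(p,q,[(S+[0,0,.031],Q,5)])
f=grab("side")
cv2.imwrite("pics/s6.png",cv2.resize(f["img"][110:235,290:450],(768,600)))
print((proj(f,[p,S+[0,0,.066]])-[290,110])*4.8)
E
```

```text
[ 0.43942763 -0.04224601  0.12562765] 0.07491902450890284 [[-0.007  1.    -0.001]
 [ 1.     0.007 -0.005]
 [-0.005 -0.001 -1.   ]]
{"tz": 1.9}
{"tz": 1.9}
{"tz": 1.9}
{"tz": 1.9}
{"tz": 1.9}
 ->  [ 0.4393 -0.0427  0.0306] err [0.2 0.2 0.4]
[[437.10228786 302.62148844]
 [427.67824913 368.06476333]]
```

View pics/s6.png

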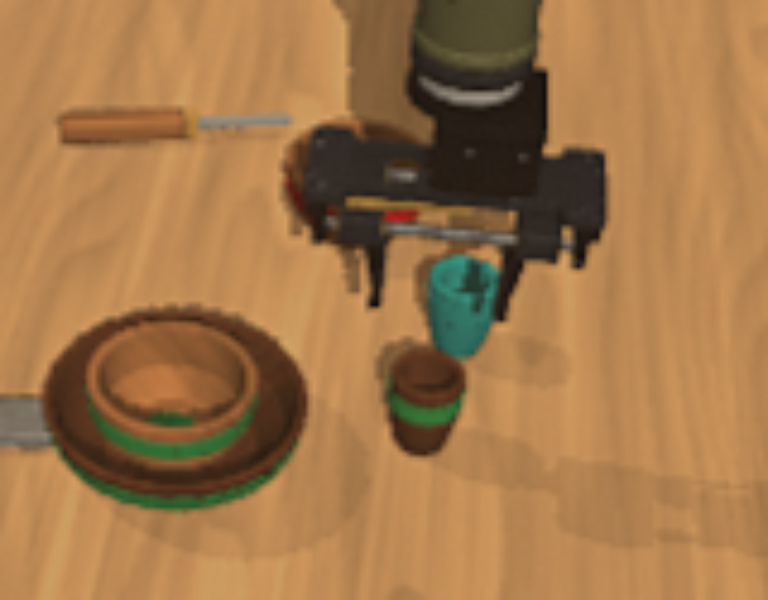

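The fingers, at crop (376,300) and (503,315), straddle the cup rim at (428,368). The nested pair looks flat at (175,400). Descending and gripping.

Emit:
{"op": "move_arm", "data": {"moves": [{"tx": 0, "ty": 0, "tz": 1.9, "wx": 0, "wy": 0, "wz": 0, "jaw": 7.5}, {"tx": 0, "ty": 0, "tz": 1.9, "wx": 0, "wy": 0, "wz": 0, "jaw": 7.5}, {"tx": 0, "ty": 0, "tz": 1.9, "wx": 0, "wy": 0, "wz": 0, "jaw": 7.5}, {"tx": 0, "ty": 0, "tz": 1.9, "wx": 0, "wy": 0, "wz": 0, "jaw": 7.5}, {"tx": 0, "ty": 0, "tz": 1.8, "wx": 0, "wy": 0, "wz": 0, "jaw": 7.5}], "newtons": 20}}

```text
time: 11.9
ee_pos: [0.4401, -0.0426, 0.0318]
orientation: [0.002, 0.705, 0.709, -0.001]
contact_force: [-0.4, 0.2, 0.0]
opening: 0.0749
gripper_force: 0.0
```

Emit:
{"op": "move_arm", "data": {"moves": [{"tx": 0, "ty": 0, "tz": 0, "wx": 0, "wy": 0, "wz": 0, "jaw": 6.5}, {"tx": 0, "ty": 0, "tz": 0, "wx": 0, "wy": 0, "wz": 0, "jaw": 5.5}, {"tx": 0, "ty": 0, "tz": 0, "wx": 0, "wy": 0, "wz": 0, "jaw": 4.8}, {"tx": 0, "ty": 0, "tz": 0, "wx": 0, "wy": 0, "wz": 0, "jaw": 4.5}, {"tx": 0, "ty": 0, "tz": 0, "wx": 0, "wy": 0, "wz": 0, "jaw": 4}]}}

```text
time: 12.52
ee_pos: [0.4404, -0.0426, 0.033]
orientation: [0.002, 0.705, 0.709, -0.001]
contact_force: [-1.3, 0.4, 5.5]
opening: 0.0525
gripper_force: 19.7
```

Emit:
{"op": "move_arm", "data": {"moves": [{"tx": 0, "ty": 0, "tz": 0, "wx": 0, "wy": 0, "wz": 0, "jaw": 4}, {"tx": 0, "ty": 0, "tz": -1, "wx": 0, "wy": 0, "wz": 0, "jaw": 4}, {"tx": 0, "ty": 0, "tz": -3, "wx": 0, "wy": 0, "wz": 0, "jaw": 4}, {"tx": 0, "ty": 0, "tz": -4, "wx": 0, "wy": 0, "wz": 0, "jaw": 4}, {"tx": 0, "ty": 0, "tz": -4, "wx": 0, "wy": 0, "wz": 0, "jaw": 4}]}}

```text
time: 13.15
ee_pos: [0.4394, -0.0423, 0.1537]
orientation: [0.002, 0.705, 0.709, -0.001]
contact_force: [1.1, -0.5, -0.5]
opening: 0.0524
gripper_force: 19.7
```

```bash
python3 - <<'E'
from p import *
p,q=cur();print(p,readout.sense()["opening"],q.as_matrix().round(3))
f=grab("side");g=grab("top")
Z=.146
for n,F in(("s",f),("t",g)):
    hsv=cv2.cvtColor(F["img"],cv2.COLOR_BGR2HSV);m=cv2.inRange(hsv,(45,90,20),(80,255,255))
    k,l,st,c=cv2.connectedComponentsWithStats(m)
    for i in range(1,k):
        if st[i,4]>8 and 260<c[i][0]<420: print(n,st[i],c[i].round(1))
# middle-bowl rim: brown mid hue brighter than large; ellipse fit in side view at z=.070
h=cv2.cvtColor(f["img"],cv2.COLOR_BGR2HSV)
print(h[195,320],h[180,310],h[205,300],h[176,326])
C=[.6138,-.006,.070]
a=np.linspace(0,2*np.pi,13)
im=f["img"].copy()
for t in np.linspace(0,2*np.pi,120): 
    u=proj(f,[[C[0]+.06*np.cos(t),C[1]+.06*np.sin(t),.07]])[0]; im[int(round(u[1])),int(round(u[0]))]=(255,0,255)
cv2.imwrite("pics/s7.png",cv2.resize(im[100:225,290:450],(768,600),interpolation=0))
plan(p,q,[(np.array([.6138,-.006,p[2]]),toolR(0,0),5)])
E
```

```text
[ 0.43939535 -0.04225494  0.15372983] 0.05243392012196713 [[-0.006  1.     0.001]
 [ 1.     0.006 -0.004]
 [-0.004  0.001 -1.   ]]
s [374 163  17   8  67] [382.1 167. ]
s [309 195  34  10  88] [325.8 201.3]
s [321 197   9   2  14] [325.4 197.4]
s [303 204  48  12  88] [326.  212.1]
s [341 316  41  27 454] [360.2 331.4]
t [324 175  14  14 143] [330.5 181.3]
t [396 254   7  16  32] [399.2 260.6]
[ 12 163 117] [ 11 163  89] [ 15 141 204] [ 12 171  82]
{"tx": 0.7, "ty": 3.5}
{"tx": 0.7, "ty": 3.5}
{"tx": 0.7, "ty": 3.5}
{"tx": 0.7, "ty": 3.5}
{"tx": 0.7, "ty": 3.5}
 ->  [ 0.6142 -0.0062  0.1537] err [-0.4  0.2  0.1]
```

View pics/s7.png

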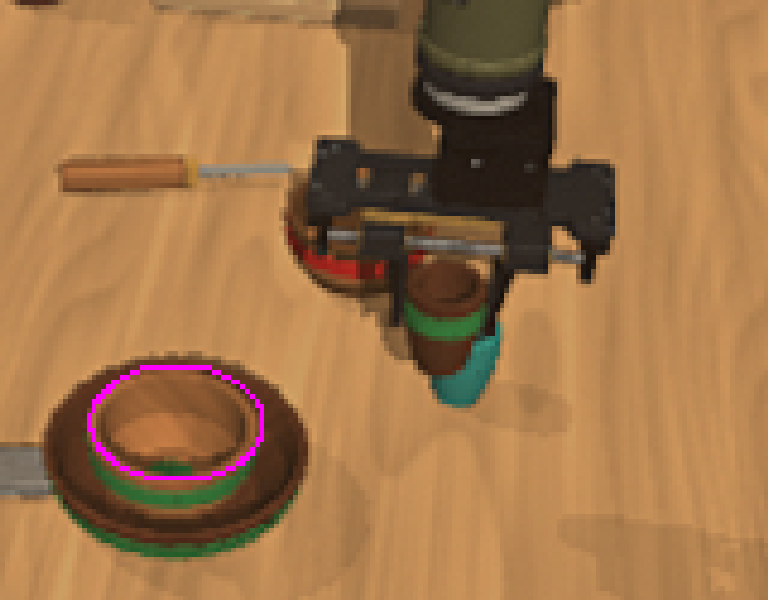

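The cup is held upright at crop (448,320). The predicted rim (magenta) fits the nested middle bowl with about 3 mm of room toward +x, and the top view puts its centre at (0.616,-0.006). Carrying it over that point.

Emit:
{"op": "move_arm", "data": {"moves": [{"tx": 0.7, "ty": 3.5, "tz": 0, "wx": 0, "wy": 0, "wz": 0, "jaw": 4}, {"tx": 0.7, "ty": 3.5, "tz": 0, "wx": 0, "wy": 0, "wz": 0, "jaw": 4}, {"tx": 0.7, "ty": 3.5, "tz": 0, "wx": 0, "wy": 0, "wz": 0, "jaw": 4}, {"tx": 0.7, "ty": 3.6, "tz": 0, "wx": 0, "wy": 0, "wz": 0, "jaw": 4}, {"tx": 0.7, "ty": 3.6, "tz": 0, "wx": 0, "wy": 0, "wz": 0, "jaw": 4}]}}

```text
time: 13.88
ee_pos: [0.6171, -0.0057, 0.1512]
orientation: [0.001, 0.705, 0.709, -0.002]
contact_force: [1.6, -0.1, -0.7]
opening: 0.0529
gripper_force: 19.7
```

Emit:
{"op": "move_arm", "data": {"moves": [{"tx": 0, "ty": 0, "tz": 0, "wx": 0, "wy": 0, "wz": 0, "jaw": 4}, {"tx": 0, "ty": 0, "tz": 0, "wx": 0, "wy": 0, "wz": 0, "jaw": 4}, {"tx": 0, "ty": 0, "tz": 0, "wx": 0, "wy": 0, "wz": 0, "jaw": 4}, {"tx": 0, "ty": 0, "tz": 2, "wx": 0, "wy": 0, "wz": 0, "jaw": 4}, {"tx": 0, "ty": 0, "tz": 1, "wx": 0, "wy": 0, "wz": 0, "jaw": 4}]}}

```text
time: 14.5
ee_pos: [0.6151, -0.006, 0.1204]
orientation: [0.001, 0.705, 0.709, -0.002]
contact_force: [-0.4, 0.3, -0.7]
opening: 0.0523
gripper_force: 19.7
```

Emit:
{"op": "move_arm", "data": {"moves": [{"tx": 0, "ty": 0, "tz": 1.6, "wx": 0, "wy": 0, "wz": 0, "jaw": 4}, {"tx": 0, "ty": 0, "tz": 1.6, "wx": 0, "wy": 0, "wz": 0, "jaw": 4}, {"tx": 0, "ty": 0, "tz": 1.6, "wx": 0, "wy": 0, "wz": 0, "jaw": 4}, {"tx": 0, "ty": 0, "tz": 1, "wx": 0, "wy": 0, "wz": 0, "jaw": 4}, {"tx": 0, "ty": 0, "tz": 0.6, "wx": 0, "wy": 0, "wz": 0, "jaw": 4}]}}

```text
time: 15.12
ee_pos: [0.6164, -0.0064, 0.0574]
orientation: [0.002, 0.705, 0.709, -0.002]
contact_force: [0.4, -0.7, -0.9]
opening: 0.0525
gripper_force: 19.7
```

Emit:
{"op": "move_arm", "data": {"moves": [{"tx": 0, "ty": 0, "tz": 0.2, "wx": 0, "wy": 0, "wz": 0, "jaw": 4}, {"tx": 0, "ty": 0, "tz": 0.2, "wx": 0, "wy": 0, "wz": 0, "jaw": 4}, {"tx": 0, "ty": 0, "tz": 0.1, "wx": 0, "wy": 0, "wz": 0, "jaw": 4}, {"tx": 0, "ty": 0, "tz": 0, "wx": 0, "wy": 0, "wz": 0, "jaw": 4}, {"tx": 0, "ty": 0, "tz": 0, "wx": 0, "wy": 0, "wz": 0, "jaw": 4}]}}

```text
time: 15.75
ee_pos: [0.6167, -0.0064, 0.0535]
orientation: [0.002, 0.705, 0.709, -0.001]
contact_force: [-0.0, -0.3, 0.1]
opening: 0.0522
gripper_force: 19.7
```

Emit:
{"op": "move_arm", "data": {"moves": [{"tx": 0, "ty": 0, "tz": 0.1, "wx": 0, "wy": 0, "wz": 0, "jaw": 4}, {"tx": 0, "ty": 0, "tz": 0.1, "wx": 0, "wy": 0, "wz": 0, "jaw": 4}, {"tx": 0, "ty": 0, "tz": 0.1, "wx": 0, "wy": 0, "wz": 0, "jaw": 4}, {"tx": 0, "ty": 0, "tz": 0.1, "wx": 0, "wy": 0, "wz": 0, "jaw": 4}, {"tx": 0, "ty": 0, "tz": 0, "wx": 0, "wy": 0, "wz": 0, "jaw": 4}]}}

```text
time: 16.38
ee_pos: [0.6166, -0.0064, 0.0493]
orientation: [0.002, 0.705, 0.709, -0.001]
contact_force: [0.4, 0.1, 0.1]
opening: 0.0525
gripper_force: 19.7
```

Emit:
{"op": "move_arm", "data": {"moves": [{"tx": 0, "ty": 0, "tz": 0.1, "wx": 0, "wy": 0, "wz": 0, "jaw": 4}, {"tx": 0, "ty": 0, "tz": 0, "wx": 0, "wy": 0, "wz": 0, "jaw": 4}, {"tx": 0, "ty": 0, "tz": 0, "wx": 0, "wy": 0, "wz": 0, "jaw": 4}, {"tx": 0, "ty": 0, "tz": 0, "wx": 0, "wy": 0, "wz": 0, "jaw": 4}, {"tx": 0, "ty": 0, "tz": 0, "wx": 0, "wy": 0, "wz": 0, "jaw": 4}]}}

```text
time: 17.0
ee_pos: [0.6166, -0.0065, 0.0491]
orientation: [0.002, 0.705, 0.709, -0.001]
contact_force: [-2.9, -0.0, 4.4]
opening: 0.0524
gripper_force: 19.7
```

Contact is at the expected height (4.4 N). Opening slightly and withdrawing.

Emit:
{"op": "move_arm", "data": {"moves": [{"tx": 0, "ty": 0, "tz": 0, "wx": 0, "wy": 0, "wz": 0, "jaw": 5.3}, {"tx": 0, "ty": 0, "tz": 0, "wx": 0, "wy": 0, "wz": 0, "jaw": 5.5}, {"tx": 0, "ty": 0, "tz": 0, "wx": 0, "wy": 0, "wz": 0, "jaw": 5.7}, {"tx": 0, "ty": 0, "tz": 0, "wx": 0, "wy": 0, "wz": 0, "jaw": 5.9}, {"tx": 0, "ty": 0, "tz": 0, "wx": 0, "wy": 0, "wz": 0, "jaw": 5.9}]}}

```text
time: 17.62
ee_pos: [0.6166, -0.0064, 0.0481]
orientation: [0.002, 0.705, 0.709, -0.001]
contact_force: [0.1, 0.3, 0.4]
opening: 0.0586
gripper_force: 0.0
```

Emit:
{"op": "move_arm", "data": {"moves": [{"tx": 0, "ty": 0, "tz": -0.5, "wx": 0, "wy": 0, "wz": 0, "jaw": 6}, {"tx": 0, "ty": 0, "tz": -1, "wx": 0, "wy": 0, "wz": 0, "jaw": 6.2}, {"tx": 0, "ty": 0, "tz": -2, "wx": 0, "wy": 0, "wz": 0, "jaw": 6.5}, {"tx": 0, "ty": 0, "tz": -4, "wx": 0, "wy": 0, "wz": 0, "jaw": 7}, {"tx": 0, "ty": 0, "tz": -5, "wx": 0, "wy": 0, "wz": 0, "jaw": 7}]}}

```text
time: 18.25
ee_pos: [0.6161, -0.006, 0.1752]
orientation: [0.002, 0.705, 0.709, -0.002]
contact_force: [0.9, 0.3, -0.4]
opening: 0.0691
gripper_force: 0.0
```

Emit:
{"op": "move_arm", "data": {"moves": [{"tx": 0, "ty": -3, "tz": -2, "wx": 0, "wy": 0, "wz": 0, "jaw": 7}, {"tx": 0, "ty": -4, "tz": -1, "wx": 0, "wy": 0, "wz": 0, "jaw": 7}, {"tx": 0, "ty": -4, "tz": 0, "wx": 0, "wy": 0, "wz": 0, "jaw": 7}, {"tx": 0, "ty": -3, "tz": 0, "wx": 0, "wy": 0, "wz": 0, "jaw": 7}, {"tx": 0, "ty": 0, "tz": 0, "wx": 0, "wy": 0, "wz": 0, "jaw": 7}]}}

```text
time: 18.88
ee_pos: [0.4754, -0.0067, 0.2047]
orientation: [0.001, 0.705, 0.709, 0.0]
contact_force: [0.6, 0.2, 0.0]
opening: 0.07
gripper_force: 0.0
```

```bash
python3 - <<'E'
from p import *
f=grab("side");g=grab("top")
cv2.imwrite("pics/s8.png",np.hstack([cv2.resize(f["img"][100:250,250:420],(397,350)),cv2.resize(g["img"][110:260,250:420],(397,350))]))
print(readout.sense()["contact_force"])
E
```

```text
[-0.04980411 -0.056753   -0.80259906]
```

View pics/s8.png

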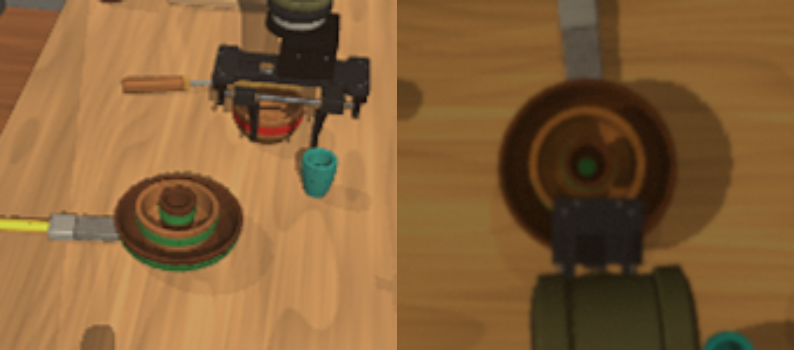

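The three bowls are nested, concentric and upright: left crop (178,210), right crop (587,165). The arm is clear of them, so I'm handing the job in.

```bash
python3 -c "
from plant import ctrl
print(ctrl.finish_job())"
```

```text
the job is handed in; nothing more can be done
None
```

The green-tagged bowls are nested in size order, each set down gently and upright in the last picture, with the red bowl, can, brush and gouge not touched; the job was handed in at about 19 s, and no verdict was returned.

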